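# Tip the counted brackets into the parts case and hold its lid at balance

## Robot

A 6-joint arm with a two-finger parallel gripper is mounted at the origin on the work surface. World frame = base frame: x ahead of the robot, y to its left, z up, the work surface at z = 0. Lengths are in m, angles in rad, forces in N, time in s.
With the tool pointing down it reaches from about 0.4 to 0.825 m from the base axis. Payload 7 kg.
Tool frame: the origin (TCP) lies between the finger pads; the fingertips stand 17 mm ahead of it and the grasp point (between the pads) lies 2 mm behind it; z points along the fingers, y is the line along which they close (so a half turn about z gives the same grasp; the last joint's range is limited). The gripper opens to 88 mm and grips with 3 to 60 N. Pads are 19 mm wide; open, the fingers measure 130 mm over their backs; the gripper's body (78 mm by 193 mm) begins 47 mm behind the grasp point.
Start: joints at [0.288, 0.359, 0.012, 0, -1.224, -0.288], TCP at [0.675, -0, 0.244] pointing down, gripper open.
Joint ranges: [-3.07, 3.07], [-1.43, 2.12], [-1.02, 1.25], [-3.03, 1.67], [-3.05, -0], [-3.03, 3.03]. Speed limits (rad/s): [2.39, 2.39, 3.01, 3.14, 3.14, 3.14].

## Interface

Orientations are given as a 3x3 rotation matrix whose columns are the frame's x, y, z axes.
In Python, from cell import r gives the robot as it stands. The module is installed in compiled form; this text tells all that it offers.
- The arm moves only by the tool drive_tool, never from a script. Its argument "targets" is a list of rows, each a list of 3 entries, a list of its own where there are three numbers: the shift along the tool's x, y, z in m, then the turn about the tool's z in rad, then the opening, from -1 (shut) to 1 (fully open). In form: [[[x, y, z], spin, hand], ...]. A call has 1 to 20 rows; each row is the pose to reach, as a shift and turn from the pose commanded when the call began, along the tool's axes at that moment; what a row does not reach only later rows make up. A row lasts 1/12 s, in which the tool goes at most 41.7 mm and 7.16 degrees, less where a joint would pass 70% of its speed; a pose out of reach is approached as far as the arm can. A call with a gripper value outside its range is refused whole. The fingers move at their own pace and stop on an object; "newtons" is the grip in N (left out, the last holds). Time passes only in rows, so rows that repeat a pose let the fingers close. It gives the time, the measured TCP pose, the force and the opening at its end, in the units of the state.
- r.state(): the state, without advancing time (a new reading comes with each control period).
- r.grab_frame(name): name is "scene" or "side" or "wrist"; returns the picture (480x640x3 uint8, red, green, blue); there is no depth.
- r.camera_model(name): a dict with "intrinsics" (3x3 intrinsics, pixels), "distortion" ([k1, k2, p1, p2, k3] as OpenCV has them; the pictures are not rectified), "origin" and "rotation" of the camera in the world. Camera axes: x right, y down, z forward; pixel columns grow to the right and rows downward; lengths in m; the calibration is good to about 2 mm. A picture is of the moment at which its call begins: read the wrist's pose just before it. camera_model takes no time and is no camera call; for the wrist camera it gives the pose at the moment of the call.
- r.job_done(): hands the job in, once; it reports no verdict.
Trained networks look in the newest picture that a camera, given by its name, has taken for a name from the list of things; names that differ only in an ending like _2 or _b are one class to them, and where a whole thing is asked for, a point or a joint stands for the part that bears it (a point fixed in the world has none). Each returns a list of dicts, best first, with "confidence" (0 to 1); they miss things now and then, are a little off and sometimes report something else, mostly with a low value. They report only what shows in the picture. A call takes as long as a camera call.
- r.spot_in(label, camera): "box" ([left, top, right, bottom] in pixels, round what is visible of it).
- r.mark_of(label, camera): "location" ([column, row] in pixels: a listed point, or the origin of a listed thing).
The state is a dict: "t": time; "joints": joint angles; "dq": joint speeds; "effort": joint torques, N m; "position": TCP position; "eef_rot": TCP orientation; "wrist_force": force on the tool from outside, world axes, zero at the start; "ft_torque": the same for the moment, N m; "gripper_width": opening from 0.0 (shut) to 1.0 (fully open).
Only numpy, scipy, OpenCV 4.12 (cv2) and the standard library are available. Lean on these libraries where they do the work, as an engineer would, in place of code of your own. Each camera call takes 0.05 s, during which the arm holds its last target. There are 200 camera calls.

## Task

Raise the counting pan by its red bar until all four zinc brackets slide off into the grey parts case, then lower the pan back level without letting it drop. Then take the red bar of the case's blue lid, which is leaning open, and swing the lid up to its balance point, upright over its hinge, without letting it fall shut; finish still gripping the bar and holding the lid there, so that its missing stay can be fitted. Leave the other things on the bench alone.

Things in the scene. Friction and masses are not known exactly. Their poses are not given: they have to be found in the camera images.
- case: Open-topped grey plastic parts case fixed to the bench, 180 (own x) x 220 (own y) x 100 mm high, walls 5 mm. Origin: centre of its underside, on the bench; z up. The lid's hinge runs along own y on top of the +x wall. The pan pours over the +y wall.
- lid (a joint): Blue lid of the case, 0.2 to 0.45 kg, 175 mm from hinge to edge, 214 mm wide, 5 mm thick, on a nearly free hinge. 0 = leaning open on its stop, where it starts, 0.5 rad past upright towards the case's own +x. Grows as it is raised: 0.5 = upright, where it balances (its weight lies in its own plane: short of that it falls back open, beyond it falls shut); 2.07 = shut.
- lid_grip (a point): Centre of the lid's red round grip bar: 12 mm thick, 110 mm long along the case's own y, 215 mm from the hinge axis in the lid's plane, carried by two 10 mm rods 98 mm apart, so that there is 40 mm of free air between the bar and the lid's edge. The round bar can turn between the finger pads.
- lid_hinge (a point): Middle of the lid's hinge axis, 90 mm along the case's own +x from its centre and 105 mm above the bench; the axis runs along the case's own y.
- stand: White and dark steel stand of the counting pan, fixed to the bench beside the case. Origin on the bench, straight below the middle of the pan's pouring lip; own +y points from the lip to the pan's rear and its red bar, own x along the lip.
- pan (a joint): Aluminium counting pan, 0.35 kg, 110 mm wide inside (own x), 170 mm long (own y), with 26 mm walls on both sides and at the rear and open at the lip, hinged along the lip. 0 = level on its stand, grows as the rear is raised, stop at 1.2 rad. It falls back level when let go. The brackets slide off somewhere between 0.5 and 1.1 rad.
- pan_grip (a point): Centre of the pan's red round bar: 12 mm thick, 100 mm long along the stand's own x, 220 mm from the lip behind the rear wall (50 mm of free air), 6 mm above the pan's floor, 131 mm above the bench when level. Two 10 mm rods 90 mm apart carry it. The round bar can turn between the finger pads.
- pan_hinge (a point): Middle of the pan's hinge axis, at the lip, level with the pan's floor, 125 mm above the bench; the axis runs along the stand's own x.
- bracket0: Zinc-plated steel angle bracket, 34 x 26 x 22 mm, 5 mm thick, 45 g, lying loose in the pan at first. Origin: centre of its underside.
- bracket1: Zinc-plated steel angle bracket, 34 x 26 x 22 mm, 5 mm thick, 45 g, lying loose in the pan at first. Origin: centre of its underside.
- bracket2: Zinc-plated steel angle bracket, 34 x 26 x 22 mm, 5 mm thick, 45 g, lying loose in the pan at first. Origin: centre of its underside.
- bracket3: Zinc-plated steel angle bracket, 34 x 26 x 22 mm, 5 mm thick, 45 g, lying loose in the pan at first. Origin: centre of its underside.
- mug: White mug, 80 mm wide, 90 mm high. Bystander. Origin: middle of its underside.
- spray: Green spray can, 60 mm wide, 170 mm high. Bystander. Origin: middle of its underside.
- jar: Amber jar with paper label, 70 mm wide, 80 mm high. Bystander. Origin: middle of its underside.
- driver: Screwdriver with a yellow handle, lying on the bench. Bystander. Origin: under its middle; it lies along its own x.
- collar: Steel ring, 60 mm wide, 25 mm high. Bystander. Origin: middle of its underside.

How it is judged:
On the way, in this order (a step that is already met when the one before it is completed fails the run):
1. the pan is tipped (over 0.4 rad) (value of joint pan above 0.4 rad), for 0.05 s.
2. all four brackets have slid into the case (x of bracket0 in the frame of case between -0.09 and 0.09 m and y of bracket0 in the frame of case between -0.11 and 0.11 m and z of each of bracket0, bracket1, bracket2, bracket3 in the frame of case below 0.09 m and x of bracket1 in the frame of case between -0.09 and 0.09 m and y of bracket1 in the frame of case between -0.11 and 0.11 m and x of bracket2 in the frame of case between -0.09 and 0.09 m and y of bracket2 in the frame of case between -0.11 and 0.11 m and x of bracket3 in the frame of case between -0.09 and 0.09 m and y of bracket3 in the frame of case between -0.11 and 0.11 m), for 0.2 s.
At the end, for the whole second after the job is handed in: The lid stands within about 0.08 rad (4.5 degrees) of upright (joint 0.42 to 0.58), still, gripped by the fingers (over 2 N) and leaning on nothing else; all four brackets lie in the case below its rim, and the pan is level again (under 0.12 rad) (all of step 2 and value of joint lid between 0.42 and 0.58 rad and velocity of joint lid between -0.1 and 0.1 rad/s and contact force between the fingers and lid above 2 N and value of joint pan below 0.12 rad and contact force between lid and mug below 0.3 N and contact force between lid and spray below 0.3 N and contact force between lid and jar below 0.3 N and contact force between lid and driver below 0.3 N and contact force between lid and collar below 0.3 N); the arm keeps its last pose, push and grip.
It fails at once if the lid falls shut (over 0.95 rad) (value of joint lid above 0.95 rad).
It fails at once if the pan is dropped (falls faster than 4 rad/s) (velocity of joint pan below -4 rad/s).
It fails at once if a bystander (mug, spray can, jar, screwdriver, ring) is moved over 30 mm (distance of any of mug, spray, jar, driver, collar from where it was at the start of the episode above 0.03 m).
It also fails if it takes over 58 s, if anything falls off the work surface, if the arm or the gripper's body presses on something with over 40 N, if the wrist force passes 120 N, or if a joint passes its speed limit or range.

## Working session

There is one attempt and no reset: what is moved stays moved. The work goes in short steps, Python scripts to look and compute and a tool call to move; the robot and the scene stay as the last step left them, time stands still between calls to the robot, and variables do not carry over. Pictures are saved under pics/ and viewed, on a budget of 10 in all, crops included, one or two more only if the job needs it, and the job is handed in when it is done.

Besides the shell and the picture viewer there is one more tool, called after ">>>" by a JSON object that holds its "method" and its "body", one argument or row to a line. drive_tool: Moves the arm, as the interface text tells. Its arguments: {"type":"object","properties":{"targets":{"type":"array","items":{"type":"array"}},"newtons":{"type":"number"}},"required":["targets"]}

```bash
mkdir -p pics; cat > h.py <<'E'
import numpy as np, cv2
from cell import r
def ray(cam,px,m=None):
    m=m or r.camera_model(cam)
    K=np.array(m["intrinsics"]);d=np.array(m["distortion"])
    u=cv2.undistortPoints(np.array([[px]],float),K,d)[0,0]
    R=np.array(m["rotation"]);v=R@np.array([u[0],u[1],1.]);return np.array(m["origin"]),v/np.linalg.norm(v)
def atz(cam,px,z,m=None):
    o,v=ray(cam,px,m);return o+v*(z-o[2])/v[2]
def tri(rays):
    A=np.zeros((3,3));b=np.zeros(3)
    for o,v in rays:
        P=np.eye(3)-np.outer(v,v);A+=P;b+=P@o
    x=np.linalg.solve(A,b)
    return x,[np.linalg.norm((np.eye(3)-np.outer(v,v))@(x-o)) for o,v in rays]
def proj(cam,X,m=None):
    m=m or r.camera_model(cam);R=np.array(m["rotation"])
    return cv2.projectPoints(np.array(X,float).reshape(-1,3),cv2.Rodrigues(R.T)[0],-R.T@np.array(m["origin"]),np.array(m["intrinsics"]),np.array(m["distortion"]))[0][:,0]
E
python3 - <<'E'
from h import *
for c in ["scene","side"]:
    im=r.grab_frame(c);cv2.imwrite(f"pics/{c}0.png",im[:,:,::-1])
    m=r.camera_model(c);print(c,np.round(m["origin"],3))
names=["case","lid_grip","lid_hinge","stand","pan_grip","pan_hinge","mug","spray","jar","driver","collar"]
for n in names:
    o=[]
    for c in ["scene","side"]:
        q=r.mark_of(n,c)[:2];o.append(q)
        print(n,c,[(np.round(k["location"],1).tolist(),round(k["confidence"],2)) for k in q])
    if o[0] and o[1]:
        x,e=tri([ray("scene",o[0][0]["location"]),ray("side",o[1][0]["location"])]);print("   ",np.round(x,3),np.round(e,4))
print(r.state())
E
```

```text
scene [1.162 0.714 1.04 ]
side [ 0.385 -0.999  0.739]
case scene [([335.7, 263.9], 0.78), ([372.0, 256.6], 0.72)]
case side [([267.3, 335.0], 0.58)]
    [ 0.481 -0.09  -0.005] [0.0002 0.0002]
lid_grip scene [([263.1, 191.0], 0.85)]
lid_grip side [([270.3, 214.5], 0.46)]
    [ 0.566 -0.15   0.277] [0.0806 0.0806]
lid_hinge scene [([299.6, 240.7], 0.59)]
lid_hinge side [([310.3, 287.9], 0.69)]
    [ 0.577 -0.109  0.115] [0.0053 0.0053]
stand scene [([348.4, 284.7], 0.77)]
stand side []
pan_grip scene [([407.7, 313.9], 0.74)]
pan_grip side [([271.5, 217.4], 0.92)]
    [0.535 0.216 0.122] [0.0027 0.0027]
pan_hinge scene [([352.5, 249.6], 0.62)]
pan_hinge side [([270.6, 262.4], 0.65)]
    [ 0.504 -0.005  0.124] [0.0004 0.0004]
mug scene [([254.5, 190.2], 0.77)]
mug side [([305.8, 222.3], 0.62)]
    [ 0.607 -0.16   0.273] [0.0562 0.0562]
spray scene [([207.7, 230.8], 0.93)]
spray side [([409.5, 422.2], 0.65)]
    [ 0.694 -0.392  0.001] [0.0002 0.0002]
jar scene [([418.5, 447.8], 0.55)]
jar side [([304.5, 221.7], 0.95)]
    [ 0.663  0.416 -0.006] [0.0014 0.0014]
driver scene [([268.9, 347.5
[... 255 characters left out ...]
-05,
       -1.22411093e+00, -2.88044193e-01]), 'dq': array([-0.00013195, -0.00092238, -0.00021244,  0.00062923,  0.00014262,
       -0.00033799]), 'effort': array([ 2.88605625e-03, -5.82394338e+01,  2.93288898e+01,  7.00223878e+00,
        1.26486630e-02, -6.74885428e-05]), 'position': array([ 6.74980413e-01, -2.99286878e-05,  2.43576009e-01]), 'eef_rot': array([[ 5.04219391e-05, -9.99999999e-01,  1.06716370e-05],
       [-9.99999999e-01, -5.04220569e-05, -1.10426013e-05],
       [ 1.10431394e-05, -1.06710802e-05, -1.00000000e+00]]), 'wrist_force': array([ 0.36524445,  0.98102272, -0.08374717]), 'ft_torque': array([ 0.02014321, -0.07041792,  0.03460828]), 'gripper_width': 1.001555702989139}
```

View pics/scene0.png

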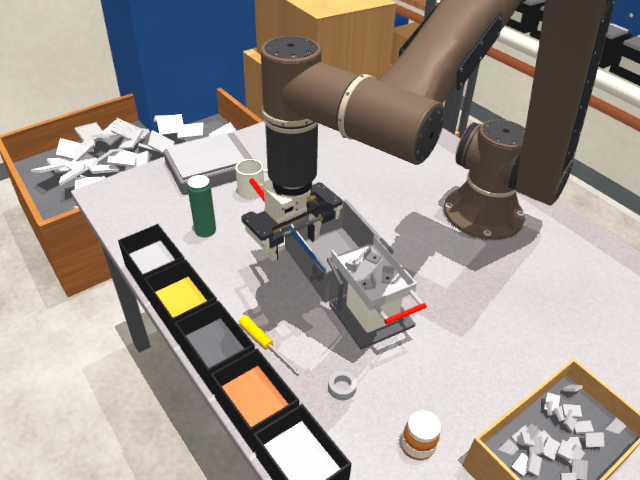

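View pics/side0.png

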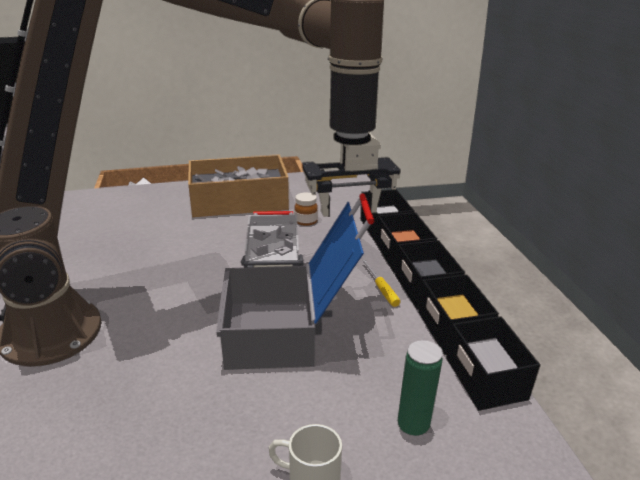

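The scene view shows the pan's red bar at (387,319)-(425,307) and the lid's bar partly hidden behind the gripper at about (258,187). In the side view the lid bar is at (362,197)-(371,222), so the network's side mark for lid_grip (270,214) is wrong: that is the pan bar. Next I'll fit the bars by colour.

```bash
cat >> h.py <<'E'
def redbars(cam,im=None,minA=25):
    im=r.grab_frame(cam) if im is None else im
    i=im.astype(int);m=((i[:,:,0]>140)&(i[:,:,1]<60)&(i[:,:,2]<60)).astype(np.uint8)
    n,l,s,c=cv2.connectedComponentsWithStats(m);out=[]
    for k in range(1,n):
        if s[k,4]<minA: continue
        p=np.argwhere(l==k)[:,::-1].astype(float);mu=p.mean(0);w,V=np.linalg.eigh(np.cov((p-mu).T));d=V[:,1];t=(p-mu)@d
        out.append((s[k,4],mu+d*t.min(),mu+d*t.max()))
    return out
E
python3 - <<'E'
from h import *
for c in ["scene","side"]:
    im=cv2.imread(f"pics/{c}0.png")[:,:,::-1]
    for a,p,q in redbars(c,im):
        print(c,a,p.round(1),q.round(1),"z.131:",atz(c,p,.131).round(3),atz(c,q,.131).round(3),"z.294:",atz(c,p,.294).round(3),atz(c,q,.294).round(3))
m=np.array
pts={"caseL":((225,271),.1),"caseNearL":((223,333),.1),"caseNearR":((313,336),.1),"caseBotL":((224,360),0),"caseBotR":((313,367),0)}
for k,(p,z) in pts.items(): print(k,atz("side",p,z).round(3))
E
```

```text
scene 96 [250.4 178.7] [264.2 198.2] z.131: [ 0.558 -0.374  0.131] [ 0.573 -0.281  0.131] z.294: [ 0.666 -0.179  0.294] [ 0.679 -0.103  0.294]
scene 200 [424.9 304.8] [385.3 321.4] z.131: [0.491 0.224 0.131] [0.59  0.208 0.131] z.294: [0.611 0.312 0.294] [0.692 0.299 0.294]
side 110 [363.1 199.3] [369.7 218.8] z.131: [0.791 0.256 0.131] [0.774 0.142 0.131] z.294: [ 0.682 -0.081  0.294] [ 0.67  -0.164  0.294]
side 50 [288. 212.] [258.  213.3] z.131: [0.581 0.218 0.131] [0.505 0.225 0.131] z.294: [ 0.528 -0.108  0.294] [ 0.473 -0.103  0.294]
caseL [0.406 0.017 0.1  ]
caseNearL [ 0.388 -0.197  0.1  ]
caseNearR [ 0.55  -0.238  0.1  ]
caseBotL [ 0.384 -0.159  0.   ]
caseBotR [ 0.556 -0.213  0.   ]
```

>>> {"method": "drive_tool", "body": {
  "targets": [
    [[0,0,-0.04],0,1],
    [[0,0,-0.08],0,1],
    [[0,0,-0.12],0,1],
    [[0,0,-0.16],0,1],
    [[-0.04,0.03,-0.16],0,1],
    [[-0.08,0.06,-0.16],0,1],
    [[-0.12,0.09,-0.16],0,1],
    [[-0.15,0.12,-0.16],0,1],
    [[-0.15,0.14,-0.16],0,1],
    [[-0.15,0.14,-0.16],0,1]
  ]
}}

```text
t: 2.03
position: [0.5306, 0.1526, 0.4048]
eef_rot: [[0.004, -1.0, 0.001], [-1.0, -0.004, 0.002], [-0.002, -0.001, -1.0]]
wrist_force: [0.3, -0.4, 0.4]
gripper_width: 0.999
```

>>> {"method": "drive_tool", "body": {
  "targets": [
    [[-0.02,0,0],-0.12,0],
    [[-0.04,0,0],-0.24,-0.2],
    [[-0.066,-0.005,0],-0.36,-0.2],
    [[-0.066,-0.005,0.02],-0.48,-0.2],
    [[-0.066,-0.005,0.05],-0.6,-0.2],
    [[-0.066,-0.005,0.08],-0.72,-0.2],
    [[-0.066,-0.005,0.1],-0.84,-0.2],
    [[-0.066,-0.005,0.12],-0.96,-0.2],
    [[-0.066,-0.005,0.14],-1.08,-0.2],
    [[-0.066,-0.005,0.14],-1.2,-0.2],
    [[-0.066,-0.005,0.14],-1.32,-0.2],
    [[-0.066,-0.005,0.14],-1.41,-0.2],
    [[-0.066,-0.005,0.14],-1.41,-0.2],
    [[-0.066,-0.005,0.14],-1.41,-0.2]
  ]
}}

```text
t: 3.2
position: [0.54, 0.216, 0.2637]
eef_rot: [[0.987, -0.163, 0.0], [-0.163, -0.987, 0.0], [0.0, -0.0, -1.0]]
wrist_force: [0.3, -0.7, 0.3]
gripper_width: 0.401
```

```bash
python3 - <<'E'
from h import *
s=r.state();print(s["position"],s["eef_rot"].round(3).tolist())
for c in ["wrist","scene","side"]:
    m=r.camera_model(c);im=r.grab_frame(c);cv2.imwrite(f"pics/{c}1.png",im[:,:,::-1])
    for a,p,q in redbars(c,im):
        print(c,a,p.round(1),q.round(1),"z.131:",atz(c,p,.131,m).round(3),atz(c,q,.131,m).round(3),"z.294:",atz(c,p,.294,m).round(3),atz(c,q,.294,m).round(3))
E
```

```text
[0.54003601 0.21596673 0.26369316] [[0.987, -0.163, 0.0], [-0.163, -0.987, 0.0], [0.0, -0.0, -1.0]]
wrist 65 [326.2 182.7] [314.9 183.4] z.131: [0.585 0.206 0.131] [0.586 0.215 0.131] z.294: [0.598 0.205 0.294] [0.598 0.209 0.294]
wrist 440 [322. 227.] [322.7 296. ] z.131: [0.55  0.215 0.131] [0.488 0.224 0.131] z.294: [0.583 0.209 0.294] [0.559 0.213 0.294]
scene 170 [250.2 178.8] [273.2 209.1] z.131: [ 0.559 -0.374  0.131] [ 0.578 -0.23   0.131] z.294: [ 0.667 -0.178  0.294] [ 0.683 -0.061  0.294]
scene 197 [425.2 304.5] [385.3 321.4] z.131: [0.49  0.223 0.131] [0.59  0.208 0.131] z.294: [0.61  0.312 0.294] [0.692 0.299 0.294]
side 135 [361.  193.4] [369.8 218.8] z.131: [0.796 0.295 0.131] [0.775 0.142 0.131] z.294: [ 0.686 -0.052  0.294] [ 0.67  -0.164  0.294]
```

View pics/wrist1.png

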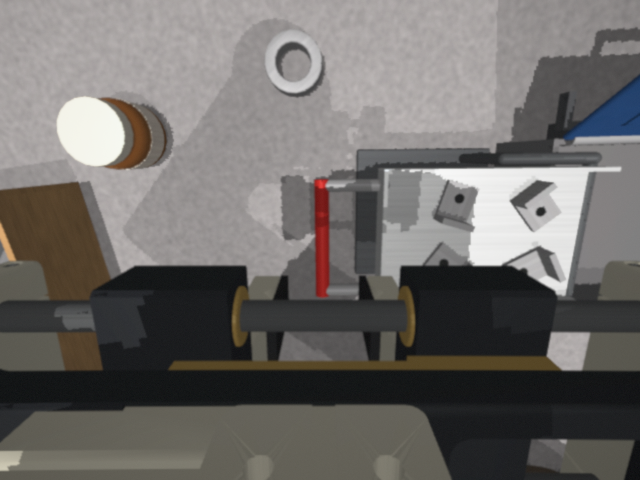

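The wrist view shows the pan bar at column 322, rows 180-296, centred between the fingers, with four brackets in the pan. All three cameras agree on its centre: about (0.539, 0.216), length 100 mm. Descend and grip.

>>> {"method": "drive_tool", "body": {
  "targets": [
    [[0,0,0.03],0,-0.2],
    [[0,0,0.06],0,-0.2],
    [[0,0,0.09],0,-0.2],
    [[0,0,0.11],0,-0.2],
    [[0,0,0.125],0,-0.2],
    [[0,0,0.134],0,-0.2],
    [[0,0,0.134],0,-0.2],
    [[0,0,0.134],0,-1],
    [[0,0,0.134],0,-1],
    [[0,0,0.134],0,-1],
    [[0,0,0.134],0,-1],
    [[0,0,0.134],0,-1]
  ],
  "newtons": 25
}}

```text
t: 4.35
position: [0.5406, 0.217, 0.1307]
eef_rot: [[0.987, -0.16, 0.002], [-0.16, -0.987, 0.002], [0.002, -0.003, -1.0]]
wrist_force: [-1.0, 2.9, 1.5]
gripper_width: 0.124
```

```bash
python3 - <<'E'
import numpy as np
R=np.hypot(.22,.006);a=np.arctan2(.006,.22)
f=lambda t:np.array([.22-R*np.cos(t+a),-(R*np.sin(t+a)-.006)])
for ts,b in [(np.arange(1,13)*.0375,0),(.45+np.arange(1,21)*.035,.45),]:
    print([[[0,*(f(t)-f(b)).round(4).tolist()],0,-1] for t in ts])
E
```

```text
[[[0, 0.0004, -0.0082], 0, -1], [[0, 0.0011, -0.0165], 0, -1], [[0, 0.0021, -0.0247], 0, -1], [[0, 0.0034, -0.0328], 0, -1], [[0, 0.005, -0.0409], 0, -1], [[0, 0.0069, -0.0489], 0, -1], [[0, 0.0091, -0.0569], 0, -1], [[0, 0.0116, -0.0647], 0, -1], [[0, 0.0144, -0.0725], 0, -1], [[0, 0.0175, -0.0802], 0, -1], [[0, 0.0209, -0.0877], 0, -1], [[0, 0.0245, -0.0951], 0, -1]]
[[[0, 0.0037, -0.0068], 0, -1], [[0, 0.0075, -0.0134], 0, -1], [[0, 0.0117, -0.0199], 0, -1], [[0, 0.016, -0.0263], 0, -1], [[0, 0.0206, -0.0325], 0, -1], [[0, 0.0254, -0.0385], 0, -1], [[0, 0.0304, -0.0444], 0, -1], [[0, 0.0356, -0.0501], 0, -1], [[0, 0.0409, -0.0556], 0, -1], [[0, 0.0465, -0.0609], 0, -1], [[0, 0.0523, -0.066], 0, -1], [[0, 0.0582, -0.0709], 0, -1], [[0, 0.0643, -0.0756], 0, -1], [[0, 0.0706, -0.0801], 0, -1], [[0, 0.077, -0.0844], 0, -1], [[0, 0.0836, -0.0884], 0, -1], [[0, 0.0903, -0.0922], 0, -1], [[0, 0.0971, -0.0958], 0, -1], [[0, 0.104, -0.0991], 0, -1], [[0, 0.1111, -0.1022], 0, -1]]
```

>>> {"method": "drive_tool", "body": {
  "targets": [
    [[0,0,-0.008],0,-1],
    [[0,0.001,-0.0165],0,-1],
    [[0,0.002,-0.0245],0,-1],
    [[0,0.0035,-0.033],0,-1],
    [[0,0.005,-0.041],0,-1],
    [[0,0.007,-0.049],0,-1],
    [[0,0.009,-0.057],0,-1],
    [[0,0.0115,-0.0645],0,-1],
    [[0,0.0145,-0.0725],0,-1],
    [[0,0.0175,-0.08],0,-1],
    [[0,0.021,-0.0875],0,-1],
    [[0,0.0245,-0.095],0,-1],
    [[0,0.0245,-0.095],0,-1]
  ]
}}

```text
t: 5.43
position: [0.5368, 0.1931, 0.2274]
eef_rot: [[0.987, -0.16, 0.004], [-0.16, -0.987, 0.004], [0.003, -0.004, -1.0]]
wrist_force: [-0.3, 8.6, 0.8]
gripper_width: 0.123
```

>>> {"method": "drive_tool", "body": {
  "targets": [
    [[0,0.0035,-0.007],0,-1],
    [[0,0.0075,-0.0135],0,-1],
    [[0,0.0115,-0.02],0,-1],
    [[0,0.016,-0.0265],0,-1],
    [[0,0.0205,-0.0325],0,-1],
    [[0,0.0255,-0.0385],0,-1],
    [[0,0.0305,-0.0445],0,-1],
    [[0,0.0355,-0.05],0,-1],
    [[0,0.041,-0.0555],0,-1],
    [[0,0.0465,-0.061],0,-1],
    [[0,0.0525,-0.066],0,-1],
    [[0,0.058,-0.071],0,-1],
    [[0,0.0645,-0.0755],0,-1],
    [[0,0.0645,-0.0755],0,-1]
  ]
}}

```text
t: 6.6
position: [0.5272, 0.1304, 0.3047]
eef_rot: [[0.987, -0.159, 0.008], [-0.159, -0.987, 0.007], [0.006, -0.008, -1.0]]
wrist_force: [-4.0, 14.7, 14.3]
gripper_width: 0.126
```

```bash
python3 - <<'E'
from h import *
print(r.state()["wrist_force"],r.state()["gripper_width"])
ims=[]
for c,(x0,y0,x1,y1) in [("scene",(240,150,440,350)),("side",(180,130,400,350))]:
    im=r.grab_frame(c)[y0:y1,x0:x1,::-1];ims.append(cv2.resize(im,(400,400)))
cv2.imwrite("pics/p2.png",np.hstack(ims))
E
```

```text
[-3.9976303  14.72305306 14.33884437] 0.12636683367072427
```

View pics/p2.png

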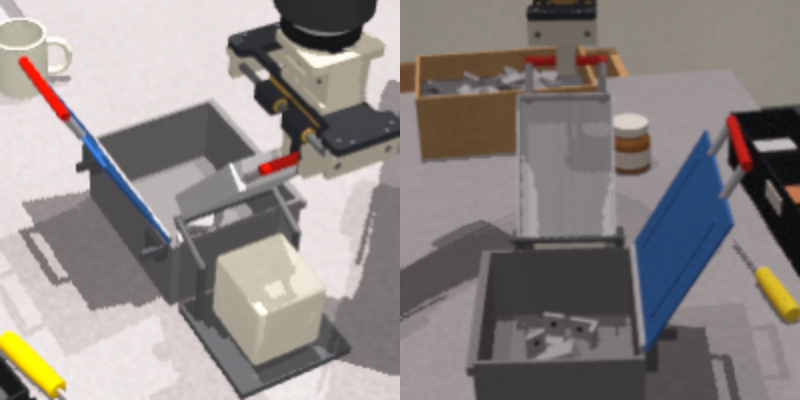

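```bash
python3 - <<'E'
from h import *
im=r.grab_frame("side")[180:350,220:320,::-1];a=cv2.resize(im,(350,595),interpolation=cv2.INTER_CUBIC)
im=r.grab_frame("scene")[180:300,270:400,::-1];b=cv2.resize(im,(450,415),interpolation=cv2.INTER_CUBIC);b=cv2.copyMakeBorder(b,0,180,0,0,0)
cv2.imwrite("pics/p3.png",np.hstack([a,b]))
for q in r.mark_of("bracket0","side"): print(q["location"],q["confidence"],atz("side",q["location"],.01).round(3))
E
```

```text
[265.6, 324.5] 0.7 [ 0.481 -0.073  0.01 ]
[267.4, 310.0] 0.68 [ 0.492 -0.021  0.01 ]
[282.3, 310.2] 0.53 [ 0.524 -0.028  0.01 ]
[254.2, 316.3] 0.45 [ 0.46  -0.039  0.01 ]
```

View pics/p3.png

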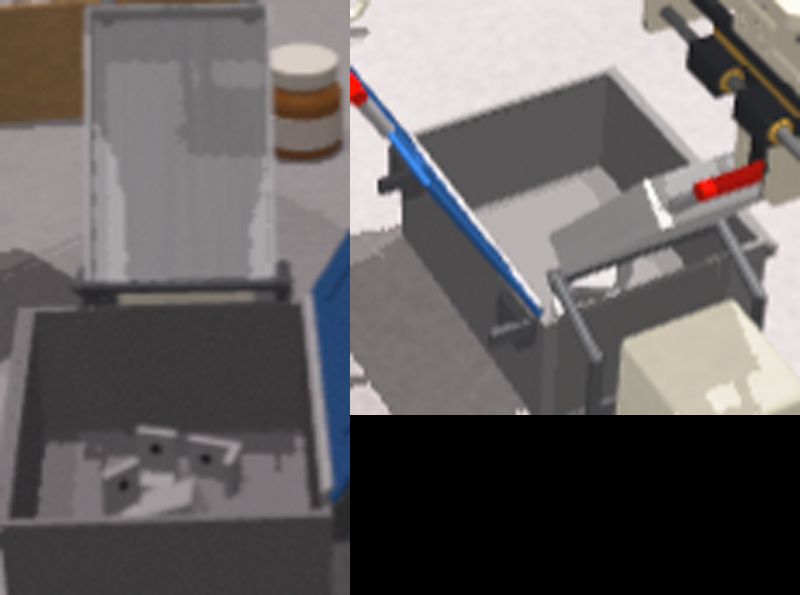

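The network and the picture agree: all four brackets lie in the case (crop at about (155,440), (212,450), (122,480), (165,495)) and the pan is empty. Now I'll retrace the arc down.

>>> {"method": "drive_tool", "body": {
  "targets": [
    [[0,-0.0065,0.0045],0,-1],
    [[0,-0.012,0.0095],0,-1],
    [[0,-0.018,0.0145],0,-1],
    [[0,-0.0235,0.02],0,-1],
    [[0,-0.029,0.0255],0,-1],
    [[0,-0.034,0.031],0,-1],
    [[0,-0.039,0.037],0,-1],
    [[0,-0.044,0.043],0,-1],
    [[0,-0.0485,0.049],0,-1],
    [[0,-0.053,0.0555],0,-1],
    [[0,-0.057,0.062],0,-1],
    [[0,-0.061,0.0685],0,-1],
    [[0,-0.0645,0.0755],0,-1]
  ]
}}

```text
t: 7.93
position: [0.537, 0.1937, 0.2261]
eef_rot: [[0.987, -0.159, 0.003], [-0.159, -0.987, 0.003], [0.003, -0.004, -1.0]]
wrist_force: [0.7, 8.3, 4.3]
gripper_width: 0.125
```

>>> {"method": "drive_tool", "body": {
  "targets": [
    [[0,-0.0035,0.0075],0,-1],
    [[0,-0.007,0.015],0,-1],
    [[0,-0.01,0.0225],0,-1],
    [[0,-0.013,0.0305],0,-1],
    [[0,-0.0155,0.038],0,-1],
    [[0,-0.0175,0.046],0,-1],
    [[0,-0.0195,0.054],0,-1],
    [[0,-0.021,0.062],0,-1],
    [[0,-0.0225,0.0705],0,-1],
    [[0,-0.0235,0.0785],0,-1],
    [[0,-0.0245,0.087],0,-1],
    [[0,-0.0245,0.094],0,-1],
    [[0,-0.0245,0.0945],0,-1],
    [[0,-0.0245,0.0945],0,-1]
  ]
}}

```text
t: 9.1
position: [0.5407, 0.2169, 0.1303]
eef_rot: [[0.987, -0.16, 0.002], [-0.16, -0.987, 0.001], [0.001, -0.002, -1.0]]
wrist_force: [1.8, 5.5, -1.4]
gripper_width: 0.128
```

>>> {"method": "drive_tool", "body": {
  "targets": [
    [[0,0,0],0,-0.3],
    [[0,0,0],0,-0.2],
    [[0,0,0],0,-0.2],
    [[0,0,-0.01],0,-0.2],
    [[0,0,-0.03],0,-0.2],
    [[0,0,-0.06],0,-0.2],
    [[0,0,-0.1],0,-0.2],
    [[0,0,-0.14],0,-0.2],
    [[0,0,-0.18],0,0],
    [[0,0,-0.22],0.1,0],
    [[0,0,-0.26],0.2,0],
    [[0,0,-0.3],0.3,0]
  ]
}}

```text
t: 10.1
position: [0.5391, 0.2149, 0.4333]
eef_rot: [[0.893, -0.449, 0.001], [-0.449, -0.893, 0.0], [0.0, -0.0, -1.0]]
wrist_force: [1.7, 0.8, 0.1]
gripper_width: 0.495
```

>>> {"method": "drive_tool", "body": {
  "targets": [
    [[0,0,0],0.12,0],
    [[0,0,0],0.24,0],
    [[0,0,0],0.36,0],
    [[0,0,0],0.48,0],
    [[0,0,0],0.6,0],
    [[0,0,0],0.72,0],
    [[0,0,0],0.84,0],
    [[0,0,0],0.96,0],
    [[0,0,0],1.08,0],
    [[0,0,0],1.2,0],
    [[0,0,0],1.256,0],
    [[0,0,0],1.256,0],
    [[0,0,0],1.256,0]
  ]
}}

```text
t: 11.18
position: [0.5397, 0.2155, 0.4306]
eef_rot: [[-0.144, -0.99, 0.0], [-0.99, 0.144, -0.0], [0.0, -0.0, -1.0]]
wrist_force: [-0.5, -0.2, -0.9]
gripper_width: 0.5
```

```bash
python3 - <<'E'
from h import *
s=r.state();print(s["t"],s["position"],s["eef_rot"].round(3).tolist(),s["joints"].round(2))
L={}
for c in ["scene","side","wrist"]:
    m=r.camera_model(c);im=r.grab_frame(c);cv2.imwrite(f"pics/{c}4.png",im[:,:,::-1])
    for a,p,q in redbars(c,im):
        print(c,a,p.round(1),q.round(1),"z.131:",atz(c,p,.131,m).round(3),atz(c,q,.131,m).round(3),"z.294:",atz(c,p,.294,m).round(3),atz(c,q,.294,m).round(3))
sc=[b for b in redbars("scene") if b[1][0]<330][0];si=[b for b in redbars("side") if b[1][0]>330][0]
for a,b in [(sc[1],si[2]),(sc[2],si[1]),((sc[1]+sc[2])/2,(si[1]+si[2])/2)]:
    x,e=tri([ray("scene",a),ray("side",b)]);print(x.round(4),np.round(e,4))
E
```

```text
11.1833 [0.5397101  0.21550541 0.43062237] [[-0.144, -0.99, 0.0], [-0.99, 0.144, -0.0], [0.0, -0.0, -1.0]] [ 0.72  0.14  0.14  0.   -1.56 -0.86]
scene 172 [250.2 178.8] [273.2 209.1] z.131: [ 0.559 -0.374  0.131] [ 0.578 -0.23   0.131] z.294: [ 0.667 -0.178  0.294] [ 0.683 -0.061  0.294]
scene 206 [425.2 304.5] [385.3 321.4] z.131: [0.49  0.223 0.131] [0.59  0.208 0.131] z.294: [0.61  0.312 0.294] [0.692 0.299 0.294]
side 130 [360.9 193.4] [369.9 218.7] z.131: [0.796 0.295 0.131] [0.775 0.142 0.131] z.294: [ 0.686 -0.052  0.294] [ 0.67  -0.164  0.294]
side 70 [264. 212.] [289. 212.] z.131: [0.521 0.229 0.131] [0.583 0.217 0.131] z.294: [ 0.484 -0.1    0.294] [ 0.53  -0.109  0.294]
wrist 335 [361.  209.3] [287. 209.] z.131: [0.49  0.224 0.131] [0.587 0.21  0.131] z.294: [0.505 0.196 0.294] [0.566 0.187 0.294]
[ 0.6684 -0.173   0.2984] [0.0012 0.0012]
[ 0.6844 -0.0582  0.2966] [0.0004 0.0004]
[ 0.6764 -0.1153  0.2962] [0.0002 0.0002]
```

>>> {"method": "drive_tool", "body": {
  "targets": [
    [[0.03,-0.018,0],0,0],
    [[0.06,-0.036,0],0,0],
    [[0.09,-0.054,0],0,0],
    [[0.12,-0.072,0],0,0],
    [[0.15,-0.09,0],0,0],
    [[0.18,-0.108,0],0,0],
    [[0.21,-0.126,0],0,0],
    [[0.24,-0.144,0],0,0],
    [[0.27,-0.162,0],0,0],
    [[0.308,-0.183,0.02],0,0],
    [[0.308,-0.183,0.04],0,0],
    [[0.308,-0.183,0.04],0,0],
    [[0.308,-0.183,0.04],0,0]
  ]
}}

```text
t: 12.52
position: [0.6758, -0.116, 0.3884]
eef_rot: [[-0.146, -0.989, -0.004], [-0.989, 0.146, -0.0], [0.001, 0.004, -1.0]]
wrist_force: [0.4, 0.5, 0.8]
gripper_width: 0.499
```

```bash
python3 - <<'E'
from h import *
s=r.state();print(s["t"],s["position"],s["eef_rot"].round(3).tolist(),s["joints"].round(2))
m=r.camera_model("wrist");im=r.grab_frame("wrist");cv2.imwrite("pics/wrist5.png",im[:,:,::-1])
for a,p,q in redbars("wrist",im): print(a,p.round(1),q.round(1),atz("wrist",p,.296,m).round(3),atz("wrist",q,.296,m).round(3))
E
```

```text
12.5167 [ 0.67578397 -0.11598563  0.38843908] [[-0.146, -0.989, -0.004], [-0.989, 0.146, -0.0], [0.001, 0.004, -1.0]] [ 0.11  0.33  0.29 -0.   -1.54 -0.26]
1189 [324. 172.] [323.5 297. ] [ 0.666 -0.172  0.296] [ 0.68  -0.081  0.296]
```

View pics/wrist5.png

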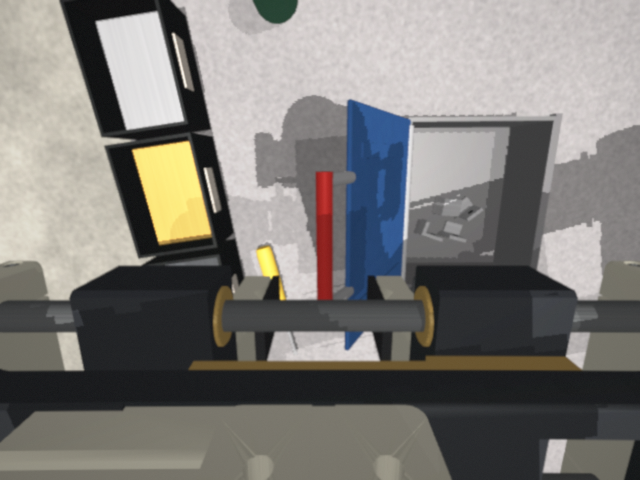

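The lid bar sits at column 324, centred between the fingers, and the four brackets show in the case at about (455,215). Descend and grip.

>>> {"method": "drive_tool", "body": {
  "targets": [
    [[0,0.001,0.025],0,0],
    [[0,0.001,0.05],0,0],
    [[0,0.001,0.07],0,0],
    [[0,0.001,0.085],0,0],
    [[0,0.001,0.096],0,0],
    [[0,0.001,0.096],0,0],
    [[0,0.001,0.096],0,-1],
    [[0,0.001,0.096],0,-1],
    [[0,0.001,0.096],0,-1],
    [[0,0.001,0.096],0,-1],
    [[0,0.001,0.096],0,-1],
    [[0,0.001,0.096],0,-1]
  ],
  "newtons": 25
}}

```text
t: 13.57
position: [0.6748, -0.1152, 0.2946]
eef_rot: [[-0.145, -0.989, -0.001], [-0.989, 0.145, 0.0], [0.0, 0.001, -1.0]]
wrist_force: [-0.7, 1.3, 2.0]
gripper_width: 0.128
```

```bash
python3 - <<'E'
from h import *
L=.215
f=lambda t:np.array([L*(np.sin(.5)-np.sin(.5-t)),-L*(np.cos(.5-t)-np.cos(.5))])
print([f(t).round(4).tolist() for t in np.linspace(0,.5,15)[1:]])
E
```

```text
[[0.0068, -0.0036], [0.0137, -0.0069], [0.0208, -0.0099], [0.0279, -0.0128], [0.0352, -0.0153], [0.0425, -0.0176], [0.0499, -0.0196], [0.0574, -0.0214], [0.0649, -0.0229], [0.0725, -0.0241], [0.0801, -0.0251], [0.0877, -0.0258], [0.0954, -0.0262], [0.1031, -0.0263]]
```

>>> {"method": "drive_tool", "body": {
  "targets": [
    [[0,0.007,-0.0035],0,-1],
    [[0,0.0135,-0.007],0,-1],
    [[0,0.021,-0.01],0,-1],
    [[0,0.028,-0.013],0,-1],
    [[0,0.035,-0.0155],0,-1],
    [[0,0.0425,-0.0175],0,-1],
    [[0,0.05,-0.0195],0,-1],
    [[0,0.0575,-0.0215],0,-1],
    [[0,0.065,-0.023],0,-1],
    [[0,0.0725,-0.024],0,-1],
    [[0,0.08,-0.025],0,-1],
    [[0,0.0875,-0.026],0,-1],
    [[0,0.0955,-0.0262],0,-1],
    [[0,0.103,-0.0263],0,-1],
    [[0,0.103,-0.0263],0,-1],
    [[0,0.103,-0.0263],0,-1],
    [[0,0.103,-0.0263],0,-1],
    [[0,0.103,-0.0263],0,-1]
  ]
}}

```text
t: 15.07
position: [0.5735, -0.1004, 0.3202]
eef_rot: [[-0.146, -0.989, -0.001], [-0.989, 0.146, -0.0], [0.0, 0.0, -1.0]]
wrist_force: [0.4, -3.3, 3.5]
gripper_width: 0.13
```

```bash
python3 - <<'E'
from h import *
s=r.state();print(s["t"],s["position"].round(4),s["wrist_force"].round(1),s["gripper_width"])
for c in ["scene","side"]:
    im=r.grab_frame(c);cv2.imwrite(f"pics/{c}6.png",im[:,:,::-1])
    for a,p,q in redbars(c,im,10): print(c,a,p.round(1),q.round(1),"z.32",atz(c,p,.32).round(3),atz(c,q,.32).round(3))
o=[]
for c in ["scene","side"]:
  for n in ["lid_hinge","lid_grip","case"]:
    print(c,n,[(np.round(k["location"],1).tolist(),round(k["confidence"],2),atz(c,k["location"],{"lid_hinge":.105,"lid_grip":.32,"case":0}[n]).round(3).tolist()) for k in r.mark_of(n,c)[:2]])
for q in r.mark_of("bracket0","scene"): print(q["location"],q["confidence"],atz("scene",q["location"],.01).round(3))
a=cv2.imread("pics/scene6.png")[130:350,220:440];b=cv2.imread("pics/side6.png")[170:390,200:420]
cv2.imwrite("pics/p6.png",cv2.resize(np.hstack([a,b]),(800,400),interpolation=cv2.INTER_CUBIC))
E
```

```text
15.0667 [ 0.5735 -0.1004  0.3202] [ 0.4 -3.3  3.5] 0.1299677659963018
scene 71 [303.9 169.9] [314.8 183.4] z.32 [ 0.571 -0.108  0.32 ] [ 0.581 -0.055  0.32 ]
scene 198 [424.9 304.8] [385.4 321.5] z.32 [0.63  0.326 0.32 ] [0.709 0.313 0.32 ]
side 67 [288.  211.8] [258.  212.6] z.32 [ 0.52 -0.16  0.32] [ 0.468 -0.153  0.32 ]
scene lid_hinge [([302.3, 242.4], 0.62, [0.574, -0.11, 0.105])]
scene lid_grip [([305.3, 172.2], 0.64, [0.574, -0.099, 0.32])]
scene case [([336.8, 257.4], 0.56, [0.467, -0.103, 0.0])]
side lid_hinge [([310.3, 293.4], 0.69, [0.571, -0.11, 0.105])]
side lid_grip [([312.4, 194.2], 0.67, [0.577, -0.095, 0.32])]
side case [([268.0, 333.9], 0.84, [0.483, -0.093, 0.0])]
```

View pics/p6.png

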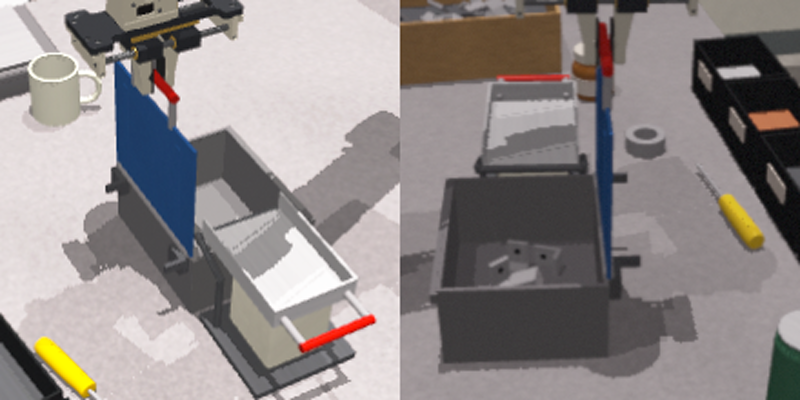

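The picture shows the lid upright over its hinge with the fingers on its bar. The pan is level and empty, and all four brackets are in the case at about (525,265) in the right-hand half. The bar is within about 3 mm of being above the hinge, and the tolerance is 17 mm.

```bash
python3 -c "
from h import *
s=r.state();print(s['t'],s['dq'].round(4),s['gripper_width']);print(r.job_done())"
```

```text
15.5167 [-0.0001 -0.0009 -0.0028 -0.     -0.      0.001 ] 0.12797233383688225
the job is handed in; nothing more can be done
None
```

I finished the task and handed it in at about 15.5 s; no verdict is reported.

I tipped the pan by its red bar to about 0.9 rad, and all four brackets slid into the case. I then lowered it slowly along the same arc and released it level. After that I gripped the lid's bar at 25 N, swung the lid 0.5 rad to upright, and I'm still holding it there.

**Last checks**
- **Lid:** both cameras put the bar within about 3 mm of directly above the hinge, where the tolerance is about 17 mm. The gripper opening of 0.128 fits the bar, and the arm was still.
- **Brackets:** four are visible in the case in the side view. The network found four there just after pouring, but its final scene-camera query returned none because the lid and case wall block that view.
- **Pan and bystanders:** the pan's red bar is back at its starting pixels. The mug, ring and screwdriver look unmoved in the last picture. I did not measure any of the bystanders again.

**Disagreements**
- **Lid bar mark:** the network's first side-view mark for the lid bar was wrong (it was the pan's bar), so I located the bar by colour instead.
- **Arc force:** at the top of the pan's arc the wrist force reached about 21 N, so my arc was a few millimetres off there. That is well within the limit.

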